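# Press a sign plate flush onto a tilted sign stand

### The job

The oblong wooden sign plate belongs on the sloping sign stand on this dining table. Pinch the plate off the table, tilt it to match the slope of the stand's raised, sprung rubber mounting pad (long side running up the slope, feeling for full contact) and press it on so that it lies flush and covers the pad all round, without shoving the other flat wooden things or the spoon about and without pressing hard. The pad needs time to bond, so finish while still gripping the plate and pressing it lightly but surely against the pad: do not let go.

Things in the scene. Friction and masses are not known exactly. Their poses are not given: they have to be found in the camera images.
- plate_c (a point): centre (half-way up) of the loose sign plate: plain brown wood, oblong, 90 mm long (its x) by 56 mm wide (its y) by 8 mm thick (its z, up), about 45 g, small dark cup picture on top; starts flat on the table among two other flat wooden things. Grip it across the 56 mm width at mid-length; fingertips may reach past its underside, as the pad is narrower
- pad (a point): centre of the outer face of the stand's dark rubber pad, 66 mm long up the slope (its x points up the slope) by 40 mm wide (its y, level); z is the outward normal. It stands 18 mm proud of an aluminium board 130 by 106 mm and is sprung: it gives straight back up to 8 mm, about 2 N per mm, then is hard. Its low end is towards the robot; slope 11 to 29 degrees. No glue, only friction
- board (a joint): slope of the stand's board and pad in radians from level (0 is level, larger is steeper). Its hinge lies along the low edge, 30 mm above the table, 67 mm down the slope from the pad centre; the pad face lies 32 mm above the hinge axis, square to the slope. The hinge is very stiff and stays where it is under a light press
- stand: the stand's aluminium foot, 150 by 120 mm and 10 mm thick, fixed to the table; origin at the centre of its underside, x pointing to the high end of the slope
- coaster: round wooden coaster, 90 mm across, 8 mm thick, lying on the table, to be left alone; origin at the centre of its underside
- block: square wooden tile, 74 by 74 mm, 8 mm thick, lying on the table, to be left alone; origin at the centre of its underside
- spoon: steel spoon, 150 mm long along its x, lying between the stand and the flat things, to be left alone
Things that resemble listed ones, but are neither listed nor needed, are in the scene too. What is shaped like the part that bears plate_c but pink is not meant.

How it is judged:
By the outcome, as a careful person would: the job done as asked, in the order asked, and still so for the second after the job is handed in, while the arm keeps its last pose, push and grip.
It also fails if it takes over 38 s, if anything falls off the work surface, if the arm or the gripper's body presses on something with over 40 N, if the wrist force passes 120 N, or if a joint passes its speed limit or range.

### The arm

A 6-joint arm with a two-finger parallel gripper is mounted at the origin on the work surface. World frame = base frame: x ahead of the robot, y to its left, z up, the work surface at z = 0. Lengths are in m, angles in rad, forces in N, time in s.
With the tool pointing down it reaches from about 0.3 to 0.75 m from the base axis. Payload 8.5 kg.
Tool frame: the origin (TCP) lies midway between the tips of the shut fingers; the grasp point (between the pads) lies r.grip_depth behind it (r.grip_depth is the distance from the TCP to the grasp point, in m); z points along the fingers, y is the line along which they close (so a half turn about z gives the same grasp; the last joint's range is limited). The gripper opens to 85 mm and grips with 20 to 120 N. Pads are 22 mm wide; open, the fingers measure 114 mm over their backs; the gripper's body (76 mm by 85 mm) begins 54 mm behind the grasp point. The pads swing forward as they close: fully open they stand 13 mm farther back than shut.
Start: joints at [0.946, 0.381, 1.297, -0, 1.464, -0.215], TCP at [0.219, 0.504, 0.231] pointing down, gripper open.
Joint ranges: [-3.11, 3.11], [-0.89, 2.33], [0.22, 2.48], [-1.42, 4.56], [0.17, 2.85], [-2.88, 2.88]. Speed limits (rad/s): [2.39, 2.39, 3.14, 3.14, 3.14, 3.14].

### API

Orientations are given as a unit quaternion [w, x, y, z].
In Python, from rig import observe, read_camera, workorder, r gives the robot as it stands. The module is installed in compiled form; this text tells all that it offers.
- The arm moves only by the tool move_arm, never from a script. Its argument "series" is one flat list of numbers, 7 for each row, row after row: the shift along the tool's x, y, z scaled (see below), then the turn, a rotation vector about the tool's x, y, z scaled (see below), then the opening, from -1 (shut) to 1 (fully open). In form: [tx, ty, tz, ax, ay, az, jaw, tx, ty, tz, ax, ay, az, jaw, ...]. A call has 1 to 20 rows; each row is the pose to reach, as a shift and turn from the pose commanded when the call began, along the tool's axes at that moment; what a row does not reach only later rows make up. The controller multiplies each number of a shift by 0.3 m and each number of a turn by pi/4 rad. A row lasts 1/10 s, in which the tool goes at most 50 mm and 8.59 degrees, less where a joint would pass 70% of its speed; a pose out of reach is approached as far as the arm can. A call with a number of a shift or a turn outside -1 to 1 is refused whole. A call with a gripper value outside its range is refused whole. The fingers move at their own pace and stop on an object; "grip_force" is the grip in N (left out, the last holds). Time passes only in rows, so rows that repeat a pose let the fingers close. It gives the time, the measured TCP pose, the force, the opening and the grip force at its end, in the units of the state.
- observe(): the state, without advancing time (a new reading comes with each control period).
- read_camera(name): name is "scene" or "top" or "wrist"; returns a dict with "image" (384x512x3 uint8, red, green, blue), "fx", "fy", "cx", "cy" (pixels), "distortion" ([k1, k2, p1, p2, k3] as OpenCV has them; the pictures are not rectified), "rvec" (rotation vector, rad) and "tvec" (3), from world to camera coordinates, as OpenCV has them. Camera axes: x right, y down, z forward; pixel columns grow to the right and rows downward; lengths in m; the calibration is good to about 2 mm. A picture is of the moment at which its call begins. There is no depth.
- workorder.hand_in(): hands the job in; it is judged then, once.
The state is a dict: "t": time; "joint_positions": joint angles; "qvel": joint speeds; "joint_torque": joint torques, N m; "tool_pos": TCP position; "orientation": TCP orientation; "contact_force": force on the tool from outside, world axes, zero at the start; "ft_torque": the same for the moment, N m; "gripper_width": finger opening in m; "grasp_force": force on a finger pad.
Only numpy, scipy, OpenCV 4.12 (cv2) and the standard library are available. Lean on these libraries where they do the work, as an engineer would, in place of code of your own. Each camera call takes 0.05 s, during which the arm holds its last target. There are 200 camera calls.

## Working session

There is one attempt and no reset: what is moved stays moved. The work goes in short steps, Python scripts to look and compute and a tool call to move; the robot and the scene stay as the last step left them, time stands still between calls to the robot, and variables do not carry over. Pictures are saved under pics/ and viewed, at most 10 in all, crops included, and the job is handed in when it is done.

Besides the shell and the picture viewer there is one more tool, called as name(argument=value, ...) on one line, values as JSON. move_arm: Moves the arm, as the interface text tells. Shifts and turns lie within -1 to 1; 1 stands for 0.3 m of shift or pi/4 rad of turn. Its arguments: {"type":"object","properties":{"series":{"type":"array","items":{"type":"number","minimum":-1,"maximum":1}},"grip_force":{"type":"number"}},"required":["series"]}

```bash
mkdir -p pics; python3 - <<'E'
from rig import observe, read_camera, r
import cv2,pickle,numpy as np
print(observe(), r.grip_depth)
for n in("scene","top"):
    c=read_camera(n); pickle.dump(c,open(n+".pkl","wb"))
    print(n,c["fx"],c["fy"],c["cx"],c["cy"],c["distortion"],c["rvec"],c["tvec"])
    cv2.imwrite(f"pics/{n}0.png",c["image"][:,:,::-1])
E
```

```text
{'t': 0.0, 'joint_positions': array([ 9.45715235e-01,  3.81216397e-01,  1.29827484e+00, -2.34900625e-05,
        1.46359467e+00, -2.15306095e-01]), 'qvel': array([-0.00087985,  0.00141174, -0.00279787,  0.00039837, -0.00057259,
        0.00064508]), 'joint_torque': array([ 5.13769410e-04, -4.48471355e+01, -2.31280929e+01, -1.46808106e-04,
        4.80116112e-03, -2.21307772e-06]), 'tool_pos': array([0.21895464, 0.50421458, 0.23069608]), 'orientation': array([-2.93916787e-04,  2.03455717e-01,  9.79083864e-01, -6.86442957e-04]), 'contact_force': array([-0.53018154,  0.16247533, -0.38020666]), 'ft_torque': array([ 0.04601359, -0.02472982, -0.0060803 ]), 'grasp_force': 0.0, 'gripper_width': 0.08530796800168053} 0.0187
scene 490.1694706515456 490.1694706515456 258.3033026429532 196.48060057032527 [-0.16106071  0.          0.          0.          0.        ] [ 1.7678425   1.47636366 -0.78883526] [-0.07333487 -0.24281673  1.59606029]
top 384.6358534428571 384.6358534428571 257.0298017097687 190.38864935925378 [0.01526677 0.         0.         0.         0.        ] [ 2.16251499 -2.18388217  0.07779024] [-0.01140964  0.49264133  0.88122183]
```

View pics/scene0.png

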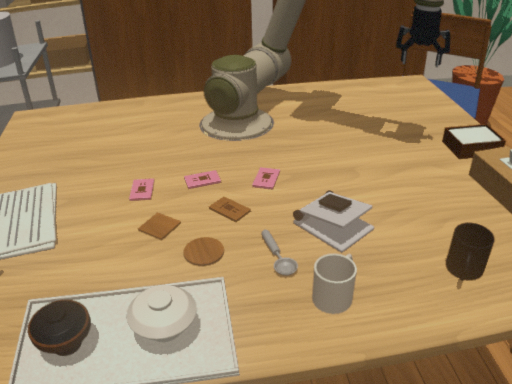

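View pics/top0.png

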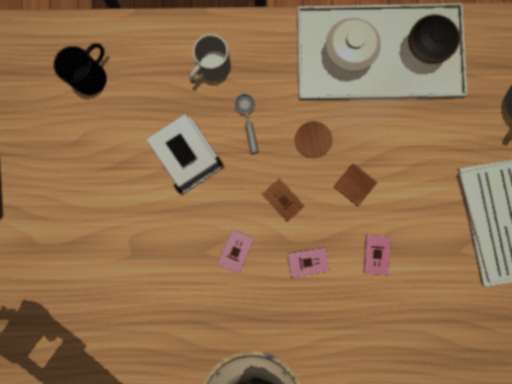

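The top view shows these candidates for the plate: brown oblong with a dark picture (283,200); square tile (355,184); round coaster (313,139); pink oblongs (236,251), (308,262) and (377,255). By the description it is (283,200). The pad is at (182,149) in top and about (335,203) in scene. Next I check the choice in a close crop and measure.

```bash
cat > h.py <<'E'
import numpy as np,cv2,pickle
from scipy.spatial.transform import Rotation as R
def K(c): return np.array([[c["fx"],0,c["cx"]],[0,c["fy"],c["cy"]],[0,0,1]])
def ray(c,px):
    u=cv2.undistortPoints(np.float64(px).reshape(-1,1,2),K(c),np.float64(c["distortion"]))[:,0]
    Rm=cv2.Rodrigues(np.float64(c["rvec"]))[0]; o=-Rm.T@np.float64(c["tvec"]).ravel()
    return o,np.c_[u,np.ones(len(u))]@Rm
def onz(c,px,z):
    o,d=ray(c,px); return o+d*((z-o[2])/d[:,2])[:,None]
def tri(c1,p1,c2,p2):
    out=[]
    for a,b in zip(p1,p2):
        o1,d1=ray(c1,a);o2,d2=ray(c2,b)
        d1=d1[0];d2=d2[0]
        s=np.linalg.lstsq(np.c_[d1,-d2],o2-o1,rcond=None)[0]
        q1=o1+d1*s[0];q2=o2+d2*s[1]; out.append(np.r_[(q1+q2)/2,np.linalg.norm(q1-q2)])
    return np.array(out)
def proj(c,P): return cv2.projectPoints(np.float64(P).reshape(-1,1,3),np.float64(c["rvec"]),np.float64(c["tvec"]),K(c),np.float64(c["distortion"]))[0][:,0]
def blob(mask,near):
    cs,_=cv2.findContours(mask.astype(np.uint8),cv2.RETR_EXTERNAL,cv2.CHAIN_APPROX_NONE)
    cs=[c for c in cs if cv2.contourArea(c)>40]
    return min(cs,key=lambda c:np.hypot(*(np.array(cv2.minAreaRect(c)[0])-near)))
def rgba(img): return img.astype(int)
def quad(cnt):
    # four-sided outline: approx polygon of hull
    h=cv2.convexHull(cnt)
    for e in np.arange(0.01,0.15,0.005):
        q=cv2.approxPolyDP(h,e*cv2.arcLength(h,True),True)
        if len(q)<=4: return q[:,0].astype(float)
E
python3 - <<'E'
from h import *
t=pickle.load(open("top.pkl","rb"));s=pickle.load(open("scene.pkl","rb"))
it=t["image"].astype(int); isc=s["image"].astype(int)
print("plate px",it[195,275],it[205,290],"table",it[220,283],it[215,250],"tile",it[184,355],"pad",it[149,182],"board",it[140,165])
print("scene pad",isc[203,335],"board",isc[212,350])
m=it.sum(2)<100+120
c=blob(it[:,:,0]<165,(283,200)); 
m2=(it[:,:,0]<150)&(it[:,:,0]-it[:,:,2]>20)|(it.sum(2)<250)
c=blob(m2,(283,200)); print(cv2.minAreaRect(c))
P=onz(t,cv2.boxPoints(cv2.minAreaRect(c)),.008); print(P, np.linalg.norm(P-np.roll(P,1,0),axis=1),P.mean(0))
pt=blob(it.sum(2)<150,(182,149)); ps=blob(isc.sum(2)<200,(335,203))
qt,qs=quad(pt),quad(ps); print(qt,qs,cv2.minAreaRect(pt))
im=np.hstack([cv2.resize(t["image"][105:225,a:a+b],None,fx=4,fy=4,interpolation=cv2.INTER_CUBIC) for a,b in((240,85),(140,90))])
cv2.imwrite("pics/crop1.png",im[:,:,::-1])
E
```

```text
plate px [93 58 35] [94 57 35] table [159 119  75] [162 119  77] tile [104  61  35] pad [16 13 12] board [166 167 157]
scene pad [83 70 52] board [185 176 168]
((279.0000305175781, 204.50003051757812), (41.719295501708984, 38.890872955322266), 45.0)
[[ 4.62519700e-01 -3.41949237e-04  8.00000000e-03]
 [ 5.27425497e-01 -6.63920994e-02  8.00000000e-03]
 [ 4.56458212e-01 -1.35115010e-01  8.00000000e-03]
 [ 3.92392460e-01 -6.92152449e-02  8.00000000e-03]] [0.09829222 0.09260337 0.09878863 0.09190865] [ 0.45969897 -0.06776608  0.008     ]
[[179. 135.]
 [194. 156.]
 [184. 165.]
 [167. 143.]] [[320. 201.]
 [331. 196.]
 [350. 203.]
 [337. 210.]] ((180.96153259277344, 150.19227600097656), (28.567060470581055, 15.808956146240234), 56.3099365234375)
```

View pics/crop1.png

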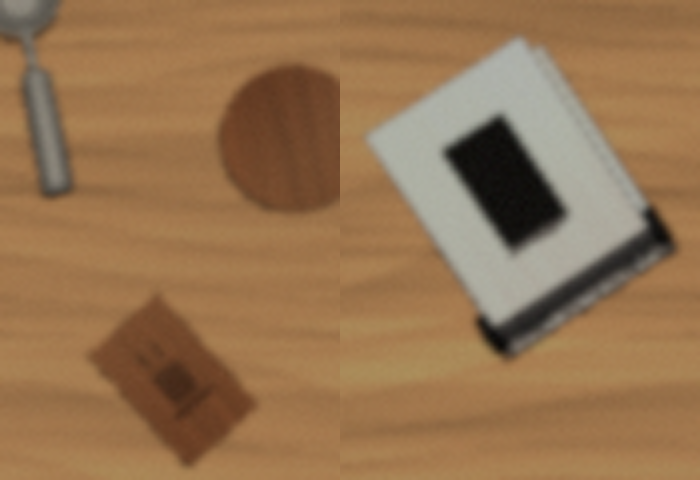

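The crop confirms the brown oblong with the cup picture (corners near (158,292), (258,402), (188,467) and (88,355) in the crop). The stand shows the hinge cylinder at bottom right, so up-slope runs to the upper left.

```bash
python3 - <<'E'
from h import *
t=pickle.load(open("top.pkl","rb"));s=pickle.load(open("scene.pkl","rb"))
it=t["image"].astype(int); isc=s["image"].astype(int)
c=blob(it[:,:,0]<125,(283,200)); print(cv2.minAreaRect(c))
P=onz(t,cv2.boxPoints(cv2.minAreaRect(c)),.008); print(P.round(4), np.linalg.norm(P-np.roll(P,1,0),axis=1),P.mean(0))
C=onz(t,[[313,139],[355,184],[252,152],[245,103]],.008); print("coaster,tile,spoon",C.round(3))
# pad by triangulation of corners: top low-right, etc
qt=np.array([[500,115],[568,215],[512,254],[443,152]])-[340,0]; qt=qt/4+[140,105]-.375
qs=quad(blob(isc.sum(2)<260,(335,203))); print(qs)
cx=proj(s,onz(t,qt,.083)); print(cx.round(1))
# match by nearest
qs=np.array([qs[np.argmin(np.hypot(*(qs-a).T))] for a in cx])
T=tri(t,qt,s,qs); print(T.round(4))
# alternative: pad edge up-slope direction horizontally; project model for slopes
up=(T[0]+T[3]-T[1]-T[2])[:3]/2; print(up,np.degrees(np.arctan2(up[2],np.hypot(*up[:2]))),np.linalg.norm(up),T[:,:3].mean(0))
# slope-dependent consistency: pad length from top view
for sl in range(11,30,3):
    a=np.radians(sl); zc=.03+.067*np.sin(a)+.032*np.cos(a)
    lo=onz(t,qt[1:3],zc-.033*np.sin(a)).mean(0);hi=onz(t,qt[[0,3]],zc+.033*np.sin(a)).mean(0)
    print(sl,zc.round(4),np.linalg.norm(hi-lo).round(4),((hi+lo)/2).round(4),np.degrees(np.arctan2(*(hi-lo)[1::-1])).round(1))
E
```

```text
((282.972412109375, 199.96896362304688), (37.121334075927734, 23.584918975830078), 48.366458892822266)
[[ 0.485  -0.0274  0.008 ]
 [ 0.522  -0.0698  0.008 ]
 [ 0.4553 -0.1271  0.008 ]
 [ 0.4188 -0.0849  0.008 ]] [0.0876541  0.05622625 0.08789823 0.05583525] [ 0.47027222 -0.0773006   0.008     ]
coaster,tile,spoon [[ 0.616 -0.151  0.008]
 [ 0.506 -0.248  0.008]
 [ 0.586 -0.005  0.008]
 [ 0.706  0.011  0.008]]
[[319. 201.]
 [332. 195.]
 [350. 204.]
 [338. 211.]]
[[340.  205.4]
 [316.6 193. ]
 [327.  186.4]
 [350.7 198.5]]
[[0.6178 0.1523 0.0704 0.0069]
 [0.563  0.1198 0.0624 0.0022]
 [0.5422 0.1545 0.0595 0.0075]
 [0.5975 0.1855 0.0699 0.0043]]
[0.05504743 0.03173105 0.00924114] 8.275230189864828 0.06420652317909416 [0.5801171  0.15304401 0.06555456]
11 0.0742 0.0668 [0.5785 0.1514 0.0742] 33.2
14 0.0773 0.0664 [0.5778 0.1507 0.0773] 33.0
17 0.0802 0.0662 [0.5772 0.15   0.0802] 32.7
20 0.083 0.0661 [0.5766 0.1494 0.083 ] 32.5
23 0.0856 0.0663 [0.5761 0.1488 0.0856] 32.3
26 0.0881 0.0666 [0.5756 0.1482 0.0881] 32.0
29 0.0905 0.0671 [0.5751 0.1477 0.0905] 31.8
```

```bash
cat >> h.py <<'E'
def T(o):
    q=o["orientation"]; return R.from_quat([q[1],q[2],q[3],q[0]])
def goal(o,p,x,zdir=None):
    "numbers (scaled) for tcp target p with orientation R x"
    Ro=T(o); d=Ro.inv().apply(np.array(p)-o["tool_pos"])/.3
    return np.r_[d,(Ro.inv()*x).as_rotvec()/(np.pi/4)].round(4)
def ori(psi,slope):
    "tool x along heading psi raised by slope, y to the right of it, z into the surface"
    return R.from_matrix(np.c_[[np.cos(psi),np.sin(psi),0],[np.sin(psi),-np.cos(psi),0],[0,0,-1.]])*R.from_euler("y",slope)
E
python3 - <<'E'
from h import *
from rig import *
o=observe();c=read_camera("wrist");Rm=cv2.Rodrigues(np.float64(c["rvec"]))[0]; p=-Rm.T@np.float64(c["tvec"]).ravel()
print("cam in tool",T(o).inv().apply(p-o["tool_pos"]),"axes",T(o).inv().apply(Rm).round(3),c["fx"])
print(goal(o,[.52,.12,.30],ori(np.radians(32.5),0)))
E
```

```text
cam in tool [ 0.07610754 -0.00083266 -0.14308374] axes [[ 0.001  1.    -0.001]
 [-0.955  0.001 -0.298]
 [-0.298  0.001  0.955]] 327.3473648552993
[-1.4306e+00 -7.7530e-01 -2.3010e-01 -1.3000e-03  1.6000e-03  2.7560e+00]
```

move_arm(series=[-0.5, -0.27, -0.08, 0, 0, 0.92, 1, -0.5, -0.27, -0.08, 0, 0, 0.92, 1, -0.5, -0.27, -0.08, 0, 0, 0.92, 1, -0.5, -0.27, -0.08, 0, 0, 0.92, 1, -0.5, -0.27, -0.08, 0, 0, 0.92, 1])

```text
t: 0.65
tool_pos: [0.3262, 0.3684, 0.2557]
orientation: [0.0, 0.541, 0.841, 0.0]
contact_force: [-0.6, -0.0, -0.2]
gripper_width: 0.0853
grasp_force: 0.0
```

```bash
python3 - <<'E'
from h import *
from rig import *
o=observe(); print(o["tool_pos"]);print(goal(o,[.52,.12,.30],ori(np.radians(32.5),0)))
E
```

```text
[0.32623987 0.36838586 0.25568192]
[-1.0216e+00  2.4340e-01 -1.4720e-01  1.0000e-03 -2.0000e-04  1.8236e+00]
```

move_arm(series=[-0.6, 0.14, -0.1, 0, 0, 0.92, 1, -0.6, 0.14, -0.1, 0, 0, 0.92, 1, -0.6, 0.14, -0.1, 0, 0, 0.92, 1, -0.6, 0.14, -0.1, 0, 0, 0.92, 1, -0.6, 0.14, -0.1, 0, 0, 0.92, 1])

```text
t: 1.15
tool_pos: [0.4414, 0.2222, 0.2855]
orientation: [0.001, 0.803, 0.596, 0.0]
contact_force: [-0.5, 0.3, 0.2]
gripper_width: 0.085
grasp_force: 0.0
```

```bash
python3 - <<'E'
from h import *
from rig import *
o=observe(); print(o["tool_pos"]);print(goal(o,[.52,.12,.30],ori(np.radians(32.5),0)))
E
```

```text
[0.44143245 0.22216128 0.28553432]
[-2.497e-01  3.496e-01 -4.770e-02  1.600e-03 -2.000e-04  9.023e-01]
```

move_arm(series=[-0.25, 0.35, -0.05, 0, 0, 0.9, 1, -0.25, 0.35, -0.05, 0, 0, 0.9, 1, -0.25, 0.35, -0.05, 0, 0, 0.9, 1, -0.25, 0.35, -0.05, 0, 0, 0.9, 1, -0.25, 0.35, -0.05, 0, 0, 0.9, 1, -0.25, 0.35, -0.05, 0, 0, 0.9, 1, -0.25, 0.35, -0.05, 0, 0, 0.9, 1])

```text
t: 1.85
tool_pos: [0.5185, 0.1239, 0.3002]
orientation: [-0.0, 0.958, 0.287, -0.0]
contact_force: [-0.6, 1.3, 0.3]
gripper_width: 0.085
grasp_force: 0.0
```

```bash
python3 - <<'E'
from h import *
from rig import *
o=observe(); print(o["tool_pos"])
c=read_camera("wrist"); pickle.dump(c,open("w1.pkl","wb"));cv2.imwrite("pics/w1.png",c["image"][:,:,::-1])
print(proj(c,[.577,.15,.083]))
print(goal(o,[.4703,-.0773,.12],ori(np.radians(40.7),0)))
E
```

```text
[0.5185338  0.1239008  0.30020107]
[[266.7212675  102.78803547]]
[-5.033e-01  4.715e-01  6.007e-01 -3.000e-04  3.000e-04 -1.623e-01]
```

View pics/w1.png

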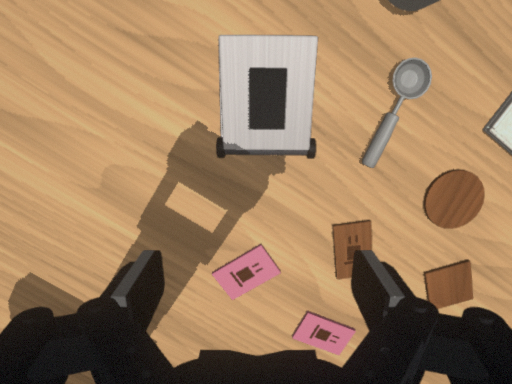

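The view shows the stand from above: pad corners near (249,68), (287,68), (286,129) and (249,129); board corners near (219,36), (317,36), (313,154) and (221,154). The plate is at (353,249), with a pink lookalike at (246,271). I refine the plate and fit the stand's four unknowns to the pad corners from the two views.

```bash
cat >> h.py <<'E'
def padcorners(c,near,thr):
    g=cv2.resize(c["image"],None,fx=4,fy=4,interpolation=cv2.INTER_CUBIC).astype(int).sum(2)
    k=blob(g<thr,(np.array(near)+.375)*4)
    return (quad(k)-1.5)/4, cv2.contourArea(k)/16
def stand(x,y,psi,s):
    "pad pose (origin,R) from hinge mid (x,y)"
    Rp=R.from_matrix(np.c_[[np.cos(psi),np.sin(psi),0],[-np.sin(psi),np.cos(psi),0],[0,0,1.]])*R.from_euler("y",-s)
    return np.array([x,y,.03])+Rp.apply([.067,0,.032]),Rp
PC=np.array([[.033,.02,0],[.033,-.02,0],[-.033,-.02,0],[-.033,.02,0]])
def fit(views):
    from scipy.optimize import least_squares
    def f(v,full=False):
        p,Rp=stand(*v); e=[]
        for c,q in views:
            m=proj(c,p+Rp.apply(PC)); e.append(m-np.array([q[np.argmin(np.hypot(*(q-a).T))] for a in m]))
        return np.concatenate(e) if full else np.concatenate(e).ravel()
    l=least_squares(f,[.52,.115,np.radians(32.5),.35]); return l.x,f(l.x,True)
E
python3 - <<'E'
from h import *
t=pickle.load(open("top.pkl","rb"));w=pickle.load(open("w1.pkl","rb"));iw=w["image"].astype(int)
print(iw[98,268],iw[98,235],iw[240,345],iw[200,345])
qt=padcorners(t,(182,149),260);qw=padcorners(w,(267,98),300); print(qt,qw)
for V in ([(w,qw[0])],[(w,qw[0]),(t,qt[0])]):
    v,e=fit(V); print(v,np.degrees(v[2:]),stand(*v)[0]); print(e.round(2).tolist())
c=blob((iw[:,:,0]<145)&(iw[:,:,0]-iw[:,:,2]>20),(353,249)); r_=cv2.minAreaRect(c); q=quad(c); print(r_,q)
P=onz(w,q,.008); print(P.round(4),np.linalg.norm(P-np.roll(P,1,0),axis=1),P.mean(0))
E
```

```text
[52 47 46] [203 196 191] [144  98  62] [203 159 113]
(array([[178.875, 133.875],
       [195.625, 157.125],
       [183.625, 166.625],
       [166.125, 143.875]]), 513.6875) (array([[250.125,  67.625],
       [285.875,  68.375],
       [283.375, 128.375],
       [249.125, 127.875]]), 2196.78125)
[ 0.5235764   0.11513841  0.56314536 -0.0210296 ] [32.26585244 -1.20490719] [0.58078673 0.15125757 0.06058405]
[[-0.22, 0.04], [0.11, 0.15], [0.24, 0.04], [-0.12, -0.22]]
[0.52682957 0.11650963 0.5790745  0.0823052 ] [33.17852491  4.71574063] [0.5805148  0.15161153 0.0673999 ]
[[-1.33, -0.17], [0.01, -0.66], [0.55, 0.03], [-0.13, 0.32], [-0.17, -0.89], [2.06, -0.67], [1.65, 0.57], [-1.28, 0.89]]
((321.96240234375, 321.27783203125), (23.53521156311035, 62.48229217529297), 84.47245788574219) [[292. 336.]
 [306. 311.]
 [354. 328.]]
[[ 0.2935 -0.0937  0.008 ]
 [ 0.3461 -0.0835  0.008 ]
 [ 0.3616 -0.1701  0.008 ]] [0.10234119 0.05360211 0.08800133] [ 0.3336975  -0.11578742  0.008     ]
```

move_arm(series=[-0.5, 0.47, 0.3, 0, 0, -0.16, 1, -0.5, 0.47, 0.4, 0, 0, -0.16, 1, -0.5, 0.47, 0.5, 0, 0, -0.16, 1, -0.5, 0.47, 0.5, 0, 0, -0.16, 1, -0.5, 0.47, 0.5, 0, 0, -0.16, 0.6, -0.5, 0.47, 0.5, 0, 0, -0.16, 0.6, -0.5, 0.47, 0.5, 0, 0, -0.16, 0.6])

```text
t: 2.6
tool_pos: [0.4701, -0.0767, 0.1499]
orientation: [-0.001, 0.938, 0.345, -0.001]
contact_force: [-0.1, 0.5, 0.5]
gripper_width: 0.0683
grasp_force: 0.0
```

```bash
python3 - <<'E'
from h import *
from rig import *
o=observe(); print(o["tool_pos"],o["gripper_width"],o["contact_force"])
w=read_camera("wrist"); pickle.dump(w,open("w2.pkl","wb"));cv2.imwrite("pics/w2.png",w["image"][:,:,::-1])
print(goal(o,[.4703,-.0773,.03],ori(np.radians(40.7),0)), proj(w,[.4703,-.0773,.008]))
E
```

```text
[ 0.47014248 -0.07674581  0.14991333] 0.06827714739713975 [-0.08596181  0.53948084  0.46709949]
[-0.0006  0.0023  0.3997 -0.0018  0.0007 -0.0067] [[257.62768498 178.20048462]]
```

View pics/w2.png

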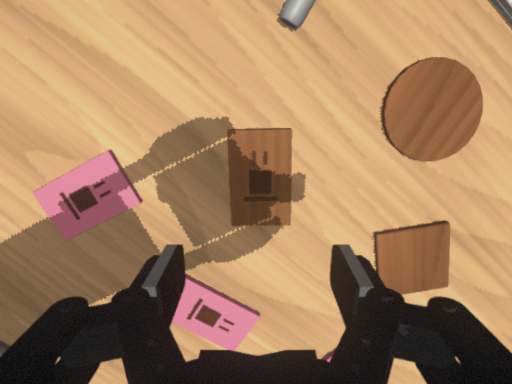

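The plate is at corners (228,129), (292,128), (292,225), (228,226), nearly squared up with the tool and mid-way between the fingers. No neighbours stand in the finger paths.

```bash
python3 - <<'E'
from h import *
from rig import *
o=observe(); w=pickle.load(open("w2.pkl","rb"))
P=onz(w,[[228,129],[292,128],[292,225],[229,226]],.008); print(P.round(4),np.linalg.norm(P-np.roll(P,1,0),axis=1),P.mean(0))
u=P[0]-P[3]+P[1]-P[2]; psi=np.arctan2(u[1],u[0]); print(np.degrees(psi))
print(goal(o,[*P.mean(0)[:2],.02],ori(psi,0)))
E
```

```text
[[ 0.4871 -0.0293  0.008 ]
 [ 0.5236 -0.0708  0.008 ]
 [ 0.4567 -0.1315  0.008 ]
 [ 0.4173 -0.087   0.008 ]] [0.09056131 0.05521044 0.09041779 0.05943046] [ 0.47117258 -0.07966343  0.008     ]
40.903795293591536
[-0.007   0.0097  0.4362  0.0005 -0.0007 -0.0099]
```

move_arm(series=[-0.004, 0.006, 0.15, 0, 0, -0.01, 0.6, -0.004, 0.006, 0.3, 0, 0, -0.01, 0.6, -0.004, 0.006, 0.4, 0, 0, -0.01, 0.6, -0.004, 0.006, 0.44, 0, 0, -0.01, 0.6, -0.004, 0.006, 0.46, 0, 0, -0.01, 0.6, -0.004, 0.006, 0.48, 0, 0, -0.01, 0.6, -0.004, 0.006, 0.49, 0, 0, -0.01, 0.6, -0.004, 0.006, 0.49, 0, 0, -0.01, 0.6])

```text
t: 3.45
tool_pos: [0.4711, -0.0783, 0.0038]
orientation: [0.0, 0.937, 0.349, 0.0]
contact_force: [0.4, 0.1, -0.0]
gripper_width: 0.0685
grasp_force: 0.0
```

```bash
python3 - <<'E'
from h import *
from rig import *
o=observe(); print(o["tool_pos"],o["contact_force"])
w=read_camera("wrist"); cv2.imwrite("pics/w3.png",w["image"][:,:,::-1])
E
```

```text
[ 0.47105212 -0.07834923  0.00376208] [ 0.38303477  0.1147064  -0.01051604]
```

View pics/w3.png

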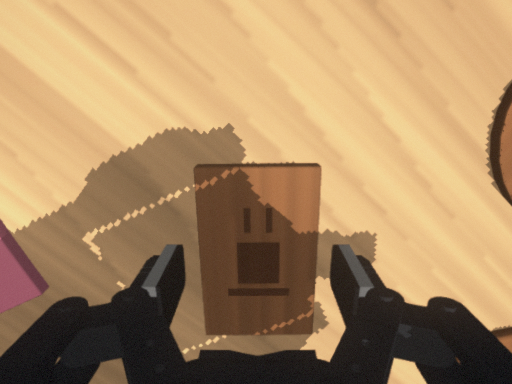

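The plate sits centred between the fingers (edges at columns 195 and 320, pads at 180 and 335). I go down slowly, feeling for the table.

move_arm(series=[0, 0, 0.005, 0, 0, 0, 0.6, 0, 0, 0.01, 0, 0, 0, 0.6, 0, 0, 0.013, 0, 0, 0, 0.6, 0, 0, 0.013, 0, 0, 0, 0.6])

```text
t: 3.9
tool_pos: [0.4706, -0.0785, -0.0007]
orientation: [-0.0, 0.937, 0.349, -0.0]
contact_force: [-0.0, 0.2, -0.3]
gripper_width: 0.0683
grasp_force: 0.0
```

move_arm(series=[0, 0, 0.004, 0, 0, 0, 0.6, 0, 0, 0.007, 0, 0, 0, 0.6, 0, 0, 0.007, 0, 0, 0, 0.6])

```text
t: 4.2
tool_pos: [0.4706, -0.0784, -0.0028]
orientation: [-0.0, 0.937, 0.349, -0.0]
contact_force: [0.6, 0.3, -0.8]
gripper_width: 0.0683
grasp_force: 0.0
```

move_arm(series=[0, 0, 0, 0, 0, 0, 0.4, 0, 0, 0, 0, 0, 0, 0.25, 0, 0, 0, 0, 0, 0, 0.1, 0, 0, 0, 0, 0, 0, 0.1, 0, 0, 0, 0, 0, 0, 0.1, 0, 0, 0, 0, 0, 0, 0.1], grip_force=40)

```text
t: 4.8
tool_pos: [0.4706, -0.0785, -0.0023]
orientation: [0.0, 0.937, 0.349, 0.0]
contact_force: [-1.7, 0.4, 5.7]
gripper_width: 0.0544
grasp_force: 42.0
```

move_arm(series=[0, 0, -0.01, 0, 0, 0, 0, 0, 0, -0.05, 0, 0, 0, 0, 0, 0, -0.15, 0, 0, 0, 0, 0, 0, -0.3, 0, 0, 0, 0, 0, 0, -0.45, 0, 0, 0, 0, 0, 0, -0.6, 0, 0, 0, 0, 0, 0, -0.6, 0, 0, 0, 0, 0, 0, -0.6, 0, 0, 0, 0])

```text
t: 5.6
tool_pos: [0.4706, -0.0784, 0.1776]
orientation: [0.0, 0.937, 0.349, 0.0]
contact_force: [-0.9, 0.0, -1.5]
gripper_width: 0.0544
grasp_force: 42.6
```

```bash
python3 - <<'E'
from h import *
from rig import *
o=observe(); print(o["tool_pos"],o["contact_force"],o["joint_positions"].round(2))
w=read_camera("wrist"); pickle.dump(w,open("w4.pkl","wb"));cv2.imwrite("pics/w4.png",w["image"][:,:,::-1])
camt=np.array([.0761,-.0008,-.1431]); zt=np.array([-.298,-.298*0,.955])
# side view options: roll about tool x
for roll in (-40,-30,30,40):
  x=ori(np.radians(33),0)*R.from_euler("x",np.radians(roll)); print(roll,"cam offset",x.apply(camt).round(3),"look",x.apply(zt).round(3))
E
```

```text
[ 0.47058756 -0.07840689  0.17764009] [-0.90589225  0.00617832 -1.51025979] [-0.41  0.3   1.58 -0.    1.25  0.44]
-40 cam offset [0.013 0.119 0.109] look [ 0.084 -0.677 -0.732]
-30 cam offset [0.024 0.102 0.124] look [ 0.01  -0.563 -0.827]
30 cam offset [ 0.102 -0.018  0.124] look [-0.51   0.238 -0.827]
40 cam offset [ 0.114 -0.035  0.11 ] look [-0.584  0.353 -0.732]
```

View pics/w4.png

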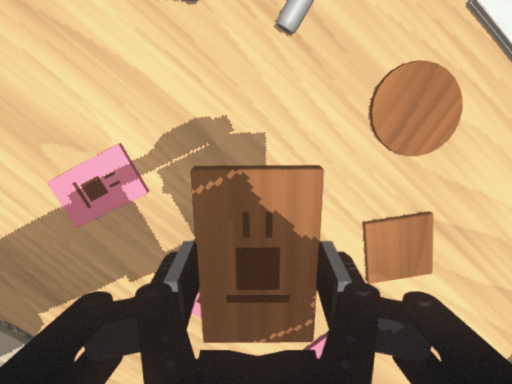

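The plate is held square (front edge row 165, columns 192–323). Now I take a lateral view of the stand to get its slope.

```bash
python3 - <<'E'
from h import *
from rig import *
o=observe(); w=pickle.load(open("w4.pkl","rb"))
P=onz(w,[[192,166],[323,166],[314.5,342],[202,342]],o["tool_pos"][2]+.0103)
Q=T(o).inv().apply(P-o["tool_pos"]);print(Q.round(4),np.linalg.norm(P-np.roll(P,1,0),axis=1),Q.mean(0))
x=ori(np.radians(33),0)*R.from_euler("x",np.radians(40))
print(goal(o,[.561,.034,.19],x))
E
```

```text
[[ 0.0454 -0.0266 -0.0103]
 [ 0.0455  0.0284 -0.0104]
 [-0.0461  0.0301 -0.0103]
 [-0.0461 -0.0273 -0.0102]] [0.09156705 0.05495005 0.09162874 0.05743013] [-0.00031807  0.00116226 -0.01030133]
[ 0.474  -0.0847 -0.0451  0.8859  0.0619  0.1673]
```

move_arm(series=[0.47, -0.085, -0.045, 0.89, 0.06, 0.17, 0, 0.47, -0.085, -0.045, 0.89, 0.06, 0.17, 0, 0.47, -0.085, -0.045, 0.89, 0.06, 0.17, 0, 0.47, -0.085, -0.045, 0.89, 0.06, 0.17, 0, 0.47, -0.085, -0.045, 0.89, 0.06, 0.17, 0, 0.47, -0.085, -0.045, 0.89, 0.06, 0.17, 0, 0.47, -0.085, -0.045, 0.89, 0.06, 0.17, 0, 0.47, -0.085, -0.045, 0.89, 0.06, 0.17, 0])

```text
t: 6.45
tool_pos: [0.5603, 0.0335, 0.191]
orientation: [-0.328, 0.901, 0.266, -0.098]
contact_force: [-0.3, 0.3, -0.6]
gripper_width: 0.054
grasp_force: 42.6
```

```bash
python3 - <<'E'
from h import *
from rig import *
o=observe(); print(o["tool_pos"],o["contact_force"],o["joint_positions"].round(2))
w=read_camera("wrist"); pickle.dump(w,open("w5.pkl","wb"));print(proj(w,[.577,.15,.083]))
cv2.imwrite("pics/w5.png",w["image"][:,:,::-1])
E
```

```text
[0.56029812 0.03352569 0.1909846 ] [-0.26834327  0.34537229 -0.56349154] [-0.34  0.65  1.12  0.43  1.93  0.69]
[[259.02774872  88.07683451]]
```

View pics/w5.png

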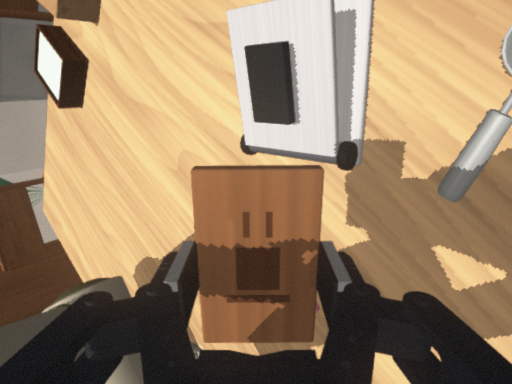

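The side view shows the pad face at roughly (246,46)–(297,124), the board's right edge running from (333,0) to (337,158), and the hinge ends at (250,145) and (347,155). The pad's own side wall is visible, so I look at intensities to separate it from the face.

```bash
python3 - <<'E'
from h import *
w=pickle.load(open("w5.pkl","rb"));g=w["image"].astype(int).sum(2)
for y in (55,80,105,115): print(y,g[y,240:304].tolist())
for x in (262,280,292): print(x,g[34:132,x].tolist())
E
```

```text
55 [687, 691, 690, 682, 670, 434, 211, 169, 171, 163, 165, 170, 166, 163, 159, 163, 164, 153, 154, 167, 169, 163, 164, 155, 169, 151, 158, 155, 165, 165, 167, 175, 160, 155, 154, 151, 164, 165, 161, 156, 163, 163, 151, 140, 136, 134, 118, 123, 134, 186, 345, 406, 405, 421, 428, 483, 652, 684, 679, 686, 691, 694, 691, 695]
80 [693, 690, 698, 689, 692, 693, 681, 671, 569, 253, 179, 171, 172, 166, 165, 168, 171, 164, 168, 170, 162, 170, 169, 182, 168, 169, 161, 168, 170, 170, 166, 163, 175, 163, 161, 159, 172, 167, 162, 154, 159, 175, 162, 171, 155, 150, 138, 118, 120, 125, 135, 183, 333, 405, 406, 420, 455, 619, 679, 686, 684, 687, 692, 684]
105 [681, 691, 697, 694, 690, 691, 699, 697, 696, 692, 674, 638, 324, 182, 173, 176, 168, 191, 181, 168, 174, 187, 183, 184, 186, 177, 179, 176, 170, 183, 180, 183, 185, 173, 183, 178, 179, 181, 176, 193, 179, 172, 168, 180, 184, 182, 173, 182, 156, 146, 138, 140, 147, 209, 328, 405, 412, 437, 555, 664, 684, 679, 684, 686]
115 [614, 627, 682, 695, 692, 693, 692, 700, 702, 695, 696, 681, 640, 408, 211, 197, 187, 180, 189, 181, 189, 185, 190, 181, 19
[... 982 characters left out ...]
 163, 165, 176, 179, 168, 161, 173, 171, 174, 168, 166, 176, 184, 180, 179, 180, 181, 178, 163, 178, 188, 190, 177, 184, 187, 178, 194, 190, 187, 200, 185, 186, 252, 552, 673, 673, 678, 679, 678, 680, 681]
292 [701, 700, 699, 697, 695, 698, 700, 691, 692, 567, 441, 432, 449, 432, 421, 412, 423, 415, 419, 415, 415, 405, 412, 414, 413, 413, 410, 404, 408, 401, 404, 402, 398, 403, 400, 400, 404, 396, 386, 371, 370, 351, 349, 339, 342, 331, 333, 324, 313, 325, 317, 303, 271, 260, 250, 217, 224, 222, 201, 195, 180, 165, 165, 173, 165, 165, 164, 146, 153, 151, 144, 147, 138, 153, 144, 156, 141, 152, 153, 148, 148, 146, 152, 150, 149, 146, 155, 154, 200, 363, 603, 681, 691, 693, 689, 685, 685, 685]
```

```bash
python3 - <<'E'
from h import *
w=pickle.load(open("w5.pkl","rb"))
im=cv2.resize(w["image"][0:170,222:382],None,fx=3.5,fy=3.5,interpolation=cv2.INTER_CUBIC)
im=np.clip(im.astype(float)*1.0,0,255)
im=(255*(im/255)**.6).astype(np.uint8)
cv2.imwrite("pics/c5.png",im[:,:,::-1])
E
```

```text
(no output)
```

View pics/c5.png

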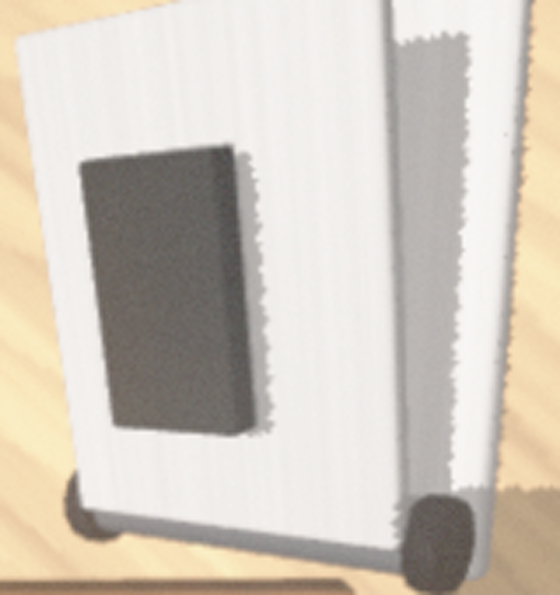

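The zoomed crop separates face from side wall: face corners at crop (81,163), (215,148), (234,433) and (113,426). I fit with corners from line intersections and check them against the board corners.

```bash
cat > f.py <<'E'
from h import *
w=pickle.load(open("w5.pkl","rb"));w1=pickle.load(open("w1.pkl","rb"));t=pickle.load(open("top.pkl","rb"))
def X(s,k): # x=s0+s1(y-55), y=k0+k1(x-262)
    y=(k[0]+k[1]*(s[0]-55*s[1]-262))/(1-k[1]*s[1]); return [s[0]+s[1]*(y-55),y]
L,Rr,Tp,B=(245,.133),(282.5,.1),(43.3,-.111),(122.2,.089)
q5=np.array([X(L,Tp),X(Rr,Tp),X(Rr,B),X(L,B)]); print(q5.round(1).tolist())
g=w1["image"].astype(int).sum(2)
edge=lambda a:(lambda b:np.interp(380,b,np.arange(len(b))))(np.maximum.accumulate(a))
l=[np.interp(-380,-np.minimum.accumulate(-0-np.zeros(1)) if 0 else -g[y,240:262],np.arange(240,262)) for y in(75,120)]
r_=[np.interp(380,g[y,275:298],np.arange(275,298)) for y in(75,120)]
tp=[np.interp(-380,-g[58:80,x],np.arange(58,80)) for x in(255,280)]
bt=[np.interp(380,g[115:140,x],np.arange(115,140)) for x in(255,280)]
print("w1 l r t b",l,r_,tp,bt)
def I(v,h):
    s=(v[1]-v[0])/45;k=(h[1]-h[0])/25
    y=(h[0]+k*(v[0]-75*s-255))/(1-k*s); return [v[0]+s*(y-75),y]
q1=np.array([I(l,tp),I(r_,tp),I(r_,bt),I(l,bt)]);print(q1.round(1).tolist())
bd=np.array([[18,38],[82,506],[400,550]])/3.5+[222,0]-.36
for V in ([(w,q5)],[(w,q5),(w1,q1)]):
    v,e=fit(V);p,Rp=stand(*v);print(v.round(4),np.degrees(v[2:]).round(2),p.round(4));print(e.round(2).tolist())
    print("board resid",(proj(w,p+Rp.apply([[.063,.053,-.018],[-.067,.053,-.018],[-.067,-.053,-.018]]))-bd).round(1).tolist())
E
python3 f.py
```

```text
[[243.7, 45.3], [281.1, 41.2], [289.5, 124.6], [253.8, 121.5]]
w1 l r t b [np.float64(248.0705882352941), np.float64(248.0079365079365)] [np.float64(286.6150627615063), np.float64(284.7055555555556)] [np.float64(67.1563981042654), np.float64(67.46396396396396)] [np.float64(129.24311926605503), np.float64(129.09947643979058)]
[[248.1, 67.1], [286.9, 67.5], [284.3, 129.1], [248.0, 129.3]]
[0.5302 0.1182 0.5754 0.2022] [32.97 11.59] [0.5799 0.1504 0.0748]
[[-0.53, 0.1], [0.61, -0.08], [0.01, -0.14], [-0.23, 0.16]]
board resid [[-2.1, 1.2], [0.0, 2.2], [0.0, 2.9]]
[0.5297 0.1184 0.5799 0.1877] [33.23 10.75] [0.5797 0.1512 0.0739]
[[-0.32, -0.05], [0.61, -0.47], [-0.38, -0.61], [-0.51, -0.06], [0.32, 1.07], [-0.43, 0.83], [-0.28, -0.03], [0.85, -0.42]]
board resid [[-1.6, 1.7], [-0.4, 2.5], [-0.6, 2.7]]
```

```bash
cat >> f.py <<'E'
from scipy.optimize import least_squares
M=np.r_[PC,[[.065,.053,-.018],[-.065,.053,-.018],[-.065,-.053,-.018]]]
g1=w1["image"].astype(int).sum(2)
def f(v,use1=1,off=None):
    p,Rp=stand(*v[:4]); a=proj(w,p+Rp.apply(M))-np.r_[q5,bd]; b=proj(w1,p+Rp.apply(PC))-q1-v[4:6]
    return np.r_[a.ravel(),b.ravel()*use1, v[4:6]*.3]
for u in (0,1):
    s=least_squares(f,[.53,.118,.575,.2,0,0],args=(u,),loss="soft_l1");p,Rp=stand(*s.x[:4])
    print(u,s.x.round(4),np.degrees(s.x[2:4]).round(2),p.round(4));print(f(s.x)[:14].reshape(-1,2).round(1).tolist())
E
python3 f.py | tail -4
```

```text
0 [0.5297 0.118  0.5824 0.1844 0.     0.    ] [33.37 10.57] [0.5798 0.1509 0.0737]
[[0.1, 0.1], [1.1, -0.4], [0.0, -0.5], [-0.1, 0.1], [-1.5, -0.4], [-0.3, 1.1], [-0.2, 0.6]]
1 [0.5297 0.118  0.5812 0.1854 0.3989 0.4261] [33.3  10.62] [0.5799 0.1509 0.0738]
[[0.1, 0.0], [1.1, -0.4], [0.0, -0.5], [-0.1, 0.1], [-1.5, -0.5], [-0.3, 1.0], [-0.2, 0.7]]
```

```bash
cat > g.py <<'E'
from h import *
from rig import *
import sys
h,sl=float(sys.argv[1])/1000,np.radians(float(sys.argv[2]))
o=observe();x=ori(np.radians(33.2),sl);n=-x.apply([0,0,1])
print(goal(o,np.array([.5799,.1508,.0743])+n*(h-.0023),x))
print(o["contact_force"].round(2),T(o).inv().apply(o["contact_force"]).round(2),T(o).inv().apply(o["ft_torque"]).round(3),o["tool_pos"])
E
python3 g.py 50 11.3
```

```text
[ 0.2363 -0.0734  0.367  -0.8849  0.2401 -0.0927]
[ 0.85  0.19 -1.42] [0.81 1.14 0.89] [-0.364 -0.006 -0.014] [0.56033039 0.03362487 0.19135703]
```

move_arm(series=[0.1, -0.03, 0.1, -0.45, 0.12, -0.05, 0, 0.236, -0.073, 0.25, -0.885, 0.24, -0.093, 0, 0.236, -0.073, 0.367, -0.885, 0.24, -0.093, 0, 0.236, -0.073, 0.367, -0.885, 0.24, -0.093, 0, 0.236, -0.073, 0.367, -0.885, 0.24, -0.093, 0, 0.236, -0.073, 0.367, -0.885, 0.24, -0.093, 0, 0.236, -0.073, 0.367, -0.885, 0.24, -0.093, 0, 0.236, -0.073, 0.367, -0.885, 0.24, -0.093, 0, 0.236, -0.073, 0.367, -0.885, 0.24, -0.093, 0])

```text
t: 7.4
tool_pos: [0.573, 0.1442, 0.1206]
orientation: [-0.029, 0.954, 0.283, 0.094]
contact_force: [0.3, 0.2, -1.1]
gripper_width: 0.0545
grasp_force: 42.7
```

```bash
python3 g.py 0 11.3;python3 g.py 0 11.3|tail -1
```

```text
[ 0.0005 -0.0053  0.165  -0.0033  0.0009 -0.0033]
[ 0.3   0.25 -1.09] [ 0.16 -0.04  1.14] [ 0.021 -0.086 -0.037] [0.57301333 0.1442355  0.1205725 ]
[ 0.3   0.25 -1.09] [ 0.16 -0.04  1.14] [ 0.021 -0.086 -0.037] [0.57301333 0.1442355  0.1205725 ]
```

move_arm(series=[0, -0.004, 0.06, 0, 0, 0, 0, 0, -0.004, 0.11, 0, 0, 0, 0, 0, -0.004, 0.14, 0, 0, 0, 0, 0, -0.004, 0.152, 0, 0, 0, 0, 0, -0.004, 0.152, 0, 0, 0, 0, 0, -0.004, 0.152, 0, 0, 0, 0])

```text
t: 8.0
tool_pos: [0.5794, 0.1509, 0.0764]
orientation: [-0.029, 0.954, 0.284, 0.094]
contact_force: [-0.0, -0.9, -0.3]
gripper_width: 0.0548
grasp_force: 42.7
```

```bash
python3 g.py 0 11.3; python3 - <<'E'
from h import *
from rig import *
w=read_camera("wrist"); s=read_camera("scene"); pickle.dump((w,s),open("n.pkl","wb"))
im=np.hstack([cv2.resize(w["image"][100:350,130:390],(416,400)),cv2.resize(s["image"][150:260,280:390],(384,400),interpolation=cv2.INTER_CUBIC)])
cv2.imwrite("pics/near.png",im[:,:,::-1])
E
```

```text
[-0.0001  0.0013  0.0149 -0.0022 -0.     -0.0017]
[-0.04 -0.86 -0.26] [-0.54  0.7   0.16] [-0.021 -0.176 -0.073] [0.57936155 0.15090507 0.0764208 ]
```

View pics/near.png

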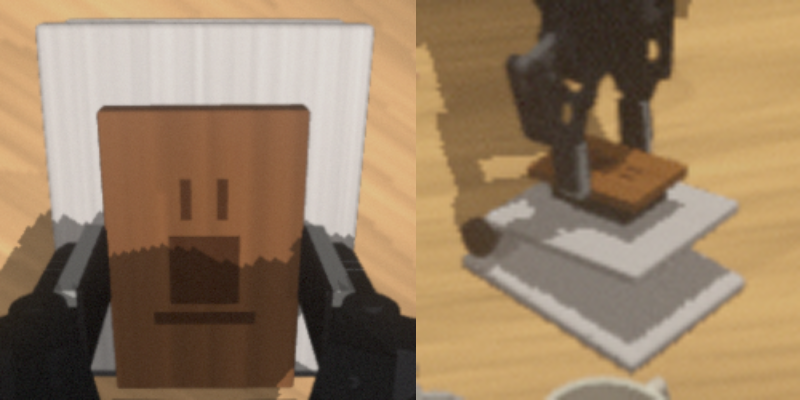

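The plate sits centred over the board (plate columns 98–308 against board 38–372 in the left crop) and just above the pad in the scene crop. I now feel for contact in small steps.

move_arm(series=[0, 0, 0.005, 0, 0, 0, 0, 0, 0, 0.007, 0, 0, 0, 0, 0, 0, 0.007, 0, 0, 0, 0, 0, 0, 0.007, 0, 0, 0, 0])

```text
t: 8.5
tool_pos: [0.5794, 0.1513, 0.0739]
orientation: [-0.029, 0.954, 0.284, 0.094]
contact_force: [0.1, 0.1, -1.0]
gripper_width: 0.0544
grasp_force: 42.7
```

```bash
python3 g.py 0 11.3
```

```text
[ 0.0008  0.0024  0.0064 -0.0026  0.0008 -0.0014]
[ 0.13  0.08 -0.95] [-0.03  0.    0.97] [-0.024 -0.119 -0.03 ] [0.57935538 0.15131396 0.07388142]
```

move_arm(series=[0, 0, 0.005, 0, 0, 0, 0, 0, 0, 0.007, 0, 0, 0, 0, 0, 0, 0.007, 0, 0, 0, 0, 0, 0, 0.007, 0, 0, 0, 0])

```text
t: 8.9
tool_pos: [0.5797, 0.1515, 0.0718]
orientation: [-0.029, 0.954, 0.284, 0.094]
contact_force: [-1.0, 0.3, 0.2]
gripper_width: 0.0547
grasp_force: 42.8
```

```bash
python3 g.py 0 11.3
```

```text
[ 0.0008  0.0024 -0.0007 -0.0026  0.0008 -0.0015]
[-1.04  0.26  0.2 ] [-0.68 -0.79 -0.34] [ 0.012 -0.122  0.012] [0.57972574 0.15153386 0.07180467]
```

move_arm(series=[0, 0.002, 0.003, 0, 0, 0, 0, 0, 0.002, 0.005, 0, 0, 0, 0, 0, 0.002, 0.005, 0, 0, 0, 0, 0, 0.002, 0.005, 0, 0, 0, 0])

```text
t: 9.3
tool_pos: [0.5803, 0.1512, 0.0704]
orientation: [-0.029, 0.954, 0.284, 0.094]
contact_force: [-1.6, 1.0, 1.8]
gripper_width: 0.0548
grasp_force: 43.0
```

```bash
python3 g.py 0 11.3
```

```text
[ 0.0007  0.0005 -0.0053 -0.0026  0.0006 -0.0014]
[-1.62  0.98  1.84] [-0.45 -1.72 -1.96] [ 0.146 -0.159 -0.013] [0.58028424 0.15121719 0.07044852]
```

move_arm(series=[0, 0, 0.003, 0, 0, 0, 0, 0, 0, 0.004, 0, 0, 0, 0, 0, 0, 0.004, 0, 0, 0, 0, 0, 0, 0.004, 0, 0, 0, 0])

```text
t: 9.7
tool_pos: [0.5805, 0.1513, 0.0693]
orientation: [-0.029, 0.954, 0.284, 0.094]
contact_force: [-2.2, 0.1, 5.4]
gripper_width: 0.0545
grasp_force: 43.3
```

```bash
python3 g.py 0 11.3
```

```text
[ 0.0007  0.0003 -0.0092 -0.0025  0.0006 -0.0015]
[-2.15  0.06  5.43] [-0.67 -1.24 -5.67] [ 0.216 -0.209  0.002] [0.58050991 0.15132414 0.06928838]
```

Contact is found at about the predicted height, with roughly 6 N now. I test tilts either way to find full contact.

move_arm(series=[0, -0.001, 0, 0, 0.015, 0, 0, 0, -0.001, 0, 0, 0.03, 0, 0, 0, -0.001, 0, 0, 0.03, 0, 0, 0, -0.001, 0, 0, 0.03, 0, 0])

```text
t: 10.1
tool_pos: [0.5805, 0.1514, 0.0693]
orientation: [-0.032, 0.953, 0.283, 0.106]
contact_force: [-1.1, -1.0, 4.6]
gripper_width: 0.0543
grasp_force: 43.3
```

```bash
python3 g.py 0 11.3
```

```text
[ 0.0007  0.0005 -0.0091 -0.0019 -0.0307 -0.0017]
[-1.11 -1.    4.64] [-0.43  0.22 -4.85] [-0.064 -0.307  0.007] [0.58053053 0.15140153 0.06934768]
```

move_arm(series=[0, 0, 0, 0, -0.03, 0, 0, 0, 0, 0, 0, -0.06, 0, 0, 0, 0, 0, 0, -0.06, 0, 0, 0, 0, 0, 0, -0.06, 0, 0])

```text
t: 10.5
tool_pos: [0.5805, 0.1515, 0.0691]
orientation: [-0.026, 0.955, 0.284, 0.083]
contact_force: [-1.5, -1.3, 6.4]
gripper_width: 0.0548
grasp_force: 43.3
```

```bash
python3 g.py 0 11.3
```

```text
[ 0.0002  0.0007 -0.0098 -0.0021  0.0299 -0.0012]
[-1.49 -1.34  6.44] [-0.84  0.3  -6.68] [-0.21  -0.208  0.063] [0.5805268  0.15146806 0.06914652]
```

```bash
cat > avg.py <<'E'
from h import *
from rig import *
A=[]
for i in range(12):
    read_camera("wrist"); o=observe(); A.append(np.r_[T(o).inv().apply(o["contact_force"]),T(o).inv().apply(o["ft_torque"]),o["tool_pos"]])
A=np.array(A);x=T(o).apply([1,0,0]);print("slope",np.degrees(np.arcsin(x[2])).round(2),"psi",np.degrees(np.arctan2(x[1],x[0])).round(2),"F",A[:,:3].mean(0).round(2),"M",A[:,3:6].mean(0).round(3),"sd",A[:,:6].std(0).round(2),A[:,6:].mean(0).round(4),o["t"])
E
python3 avg.py
```

```text
slope 9.94 psi 33.14 F [-0.49  1.02 -5.32] M [-0.26  -0.114  0.025] sd [0.29 0.86 0.5  0.05 0.04 0.03] [0.5805 0.1515 0.0692] 11.1
```

move_arm(series=[0, 0, 0, 0, 0.03, 0, 0, 0, 0, 0, 0, 0.06, 0, 0, 0, 0, 0, 0, 0.09, 0, 0, 0, 0, 0, 0, 0.09, 0, 0])

```text
t: 11.5
tool_pos: [0.5805, 0.1516, 0.0695]
orientation: [-0.036, 0.951, 0.283, 0.117]
contact_force: [-0.5, 0.4, 6.6]
gripper_width: 0.0544
grasp_force: 43.4
```

```bash
python3 avg.py
```

```text
slope 14.05 psi 33.13 F [ 0.88  0.46 -6.16] M [-0.146 -0.176 -0.011] sd [0.4  0.53 0.54 0.03 0.03 0.03] [0.5806 0.1516 0.0694] 12.1
```

move_arm(series=[0, 0, 0, 0, -0.03, 0, 0, 0, 0, 0, 0, -0.057, 0, 0, 0, 0, 0.002, 0, -0.057, 0, 0, 0, 0, 0.002, 0, -0.057, 0, 0])

```text
t: 12.5
tool_pos: [0.5806, 0.1517, 0.0686]
orientation: [-0.029, 0.954, 0.284, 0.095]
contact_force: [-0.7, -2.8, 6.2]
gripper_width: 0.0543
grasp_force: 43.4
```

```bash
python3 avg.py; python3 - <<'E'
from h import *
from rig import *
w=read_camera("wrist"); a=pickle.load(open("w5.pkl","rb"));b=pickle.load(open("n.pkl","rb"))[0]
for n,c in(("w5",a),("near",b),("now",w)):
    m=c["image"].astype(int); mk=(m[:,:,0]-m[:,:,2]>25)&(m[:,:,0]<185)&(m.sum(2)<380)
    col=[np.where(mk[140:185,x])[0].min()+140 for x in(200,230,290,315)]
    row=[(np.where(mk[y,185:330])[0].min()+185,np.where(mk[y,185:330])[0].max()+185) for y in(180,200,220)]
    dk=[np.where(m[285:320,x].sum(1)<150)[0] for x in(240,270)]
    print(n,col,row,[(d.min()+285,d.max()+285) if len(d) else None for d in dk])
E
python3 g.py 0 11.5
```

```text
slope 11.46 psi 33.14 F [ 0.04  1.22 -6.47] M [-0.231 -0.193 -0.019] sd [0.49 0.5  0.55 0.02 0.04 0.03] [0.5806 0.1516 0.0687] 13.1
w5 [np.int64(166), np.int64(166), np.int64(166), np.int64(165)] [(np.int64(192), np.int64(322)), (np.int64(193), np.int64(321)), (np.int64(195), np.int64(320))] [(np.int64(285), np.int64(296)), (np.int64(285), np.int64(299))]
near [np.int64(167), np.int64(166), np.int64(166), np.int64(166)] [(np.int64(191), np.int64(322)), (np.int64(193), np.int64(321)), (np.int64(194), np.int64(320))] [(np.int64(285), np.int64(307)), (np.int64(285), np.int64(302))]
now [np.int64(167), np.int64(167), np.int64(166), np.int64(166)] [(np.int64(192), np.int64(322)), (np.int64(193), np.int64(321)), (np.int64(194), np.int64(320))] [(np.int64(285), np.int64(319)), (np.int64(285), np.int64(315))]
[ 0.0004  0.001  -0.0111 -0.0023  0.0008 -0.0015]
[-0.74 -2.02  6.25] [-0.45  1.27 -6.47] [-0.234 -0.135 -0.037] [0.58056976 0.15161189 0.06875241]
```

move_arm(series=[0, 0, -0.01, 0, 0, 0, 0, 0, 0, -0.022, 0, -0.01, 0, 0, 0, 0, -0.022, 0, -0.01, 0, 0, 0, 0, -0.022, 0, -0.01, 0, 0])

```text
t: 13.55
tool_pos: [0.579, 0.151, 0.0746]
orientation: [-0.029, 0.954, 0.284, 0.091]
contact_force: [0.1, -1.2, -0.6]
gripper_width: 0.0548
grasp_force: 42.7
```

```bash
python3 avg.py;python3 g.py -3.5 11
```

```text
slope 10.95 psi 33.13 F [-0.2  -0.03  0.62] M [-0.01  -0.104 -0.008] sd [0.55 0.58 0.38 0.03 0.03 0.02] [0.5792 0.1509 0.0748] 14.15
[ 0.001   0.0013  0.0218 -0.0027  0.0012 -0.0015]
[-0.38  0.15 -0.59] [-0.34 -0.33  0.54] [-0.025 -0.083  0.02 ] [0.57933607 0.15089524 0.07498469]
```

Free-air bias: My ≈ −0.104 and Mx ≈ −0.01. I press again, cleanly along the normal.

move_arm(series=[0.001, 0.001, 0.006, 0, 0, 0, 0, 0.001, 0.001, 0.012, 0, 0, 0, 0, 0.001, 0.001, 0.018, 0, 0, 0, 0, 0.001, 0.001, 0.022, 0, 0, 0, 0, 0.001, 0.001, 0.023, 0, 0, 0, 0, 0.001, 0.001, 0.023, 0, 0, 0, 0])

```text
t: 14.75
tool_pos: [0.5809, 0.1515, 0.0687]
orientation: [-0.028, 0.954, 0.284, 0.091]
contact_force: [-1.8, -0.7, 5.8]
gripper_width: 0.0544
grasp_force: 43.4
```

```bash
python3 avg.py;python3 g.py -3.5 11
```

```text
slope 10.97 psi 33.15 F [-1.38 -0.34 -6.18] M [-0.015 -0.392  0.004] sd [0.45 0.44 0.57 0.02 0.02 0.02] [0.5809 0.1515 0.0688] 15.35
[-0.0006  0.      0.0006 -0.002   0.0006 -0.0012]
[-2.81 -1.15  5.77] [-1.82 -0.59 -6.23] [-0.022 -0.405  0.022] [0.58093387 0.15148198 0.06880411]
```

move_arm(series=[-0.001, 0, 0, 0, 0, 0, 0, -0.001, 0, 0.001, 0, 0, 0, 0, -0.001, 0, 0.001, 0, 0, 0, 0, -0.001, 0, 0.001, 0, 0, 0, 0, -0.001, 0, 0.001, 0, 0, 0, 0])

```text
t: 15.85
tool_pos: [0.5809, 0.1515, 0.0686]
orientation: [-0.028, 0.954, 0.284, 0.092]
contact_force: [-1.4, -1.4, 5.9]
gripper_width: 0.0541
grasp_force: 43.4
```

```bash
python3 avg.py;python3 g.py -3.5 11
```

```text
slope 11.01 psi 33.14 F [-0.84 -0.72 -6.6 ] M [ 0.073 -0.239  0.011] sd [0.41 0.41 0.57 0.03 0.02 0.02] [0.5809 0.1515 0.0686] 16.45
[-0.0005  0.     -0.0001 -0.0019 -0.0003 -0.0013]
[-1.79 -0.81  5.71] [-0.82 -0.31 -5.97] [ 0.065 -0.204  0.01 ] [0.58094436 0.15148497 0.06861092]
```

The plate is flush: the centre of pressure is within a few mm of the pad centre, the press is about 6.6 N, and it is still gripped. Handing in.

```bash
python3 -c "
from rig import workorder
print(workorder.hand_in())"
```

```text
the job is handed in; nothing more can be done
None
```

I handed the job in at about 16.5 s: the plate is still gripped and pressed on the pad at about 6.6 N, tilted 11° with even contact by force readings, and the flat things and spoon were not touched as far as I could see; no verdict came back.

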